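# Find the hidden catch of the paint case and press it

## Robot

A 6-joint arm with a two-finger parallel gripper is mounted at the origin on the work surface. World frame = base frame: x ahead of the robot, y to its left, z up, the work surface at z = 0. Lengths are in mm, angles in rad, forces in N, time in s.
With the tool pointing down it reaches from about 350 to 775 mm from the base axis. Payload 7.3 kg.
Tool frame: the origin (TCP) lies at the very end of the fingers, on their centre line; the grasp point (between the pads) lies 19 mm behind it; x points along the fingers, z is the direction in which the jaws open and shut, and the axes are right-handed (so a half turn about x gives the same grasp; the last joint's range is limited). The gripper opens to 92 mm and grips with 3 to 60 N. Pads are 19 mm wide; open, the fingers measure 130 mm over their backs; the gripper's body (75 mm by 190 mm) begins 47 mm behind the grasp point.
Start: joints at [1.191, 0.342, 1.524, -0, 1.275, -0.146], TCP at [121.613, 510.74, 226.741] pointing down, gripper open.
Joint ranges: [-2.53, 2.53], [-0.77, 2.02], [0.04, 2.7], [-1, 4.14], [0.28, 2.66], [-3.11, 3.11]. Speed limits (rad/s): [2.57, 2.57, 3.14, 3.14, 3.14, 3.14].

## Interface

Orientations are given as [roll, pitch, yaw] about the fixed x, y, z axes, in that order (R = Rz(yaw) Ry(pitch) Rx(roll)).
In Python, from plant import * gives the robot as it stands.
- The arm moves only by the tool carry_out, never from a script. Its argument "rows" is a list of rows, each a list of 4 numbers: the shift along the world's x, y, z in mm, then the turn about the world's z in degrees. In form: [[x, y, z, twist], ...]. A call has 1 to 20 rows; each row is the pose to reach, as a shift and turn from the pose measured when the call began; what a row does not reach only later rows make up. A row lasts 1/12 s, in which the tool goes at most 41.7 mm and 7.16 degrees, less where a joint would pass 70% of its speed; a pose out of reach is approached as far as the arm can. A call with a gripper value outside its range is refused whole. "hand" is the finger opening in mm, from 0 to 91.8, set as the call begins (left out, the last holds). The fingers move at their own pace and stop on an object; the grip force is fixed at half the most. Time passes only in rows, so rows that repeat a pose let the fingers close. It gives the time, the measured TCP pose, the force and the opening at its end, in the units of the state.
- get_obs(): the state, without advancing time (a new reading comes with each control period).
- capture(name): name is "scene" or "top" or "wrist"; returns the picture (400x640x3 uint8, red, green, blue); there is no depth.
- camera_info(name): a dict with "camera_matrix" (3x3 intrinsics, pixels), "pose" (4x4, takes a point from camera to world coordinates); the wrist camera has in their place "mount" (4x4, takes a point from camera to tool coordinates, whose origin is the TCP and whose axes are the tool frame's). Camera axes: x right, y down, z forward; pixel columns grow to the right and rows downward; lengths in mm; the calibration is good to about 2 mm. A picture is of the moment at which its call begins: read the wrist's pose just before it. camera_info takes no time and is no camera call.
- close_job(): hands the job in, once; it reports no verdict.
The state is a dict: "time": time; "joint_positions": joint angles; "dq": joint speeds; "tau": joint torques, N m; "tool_pos": TCP position; "tcp_rot": TCP orientation; "contact_force": force on the tool from outside, world axes, zero at the start; "moment": the same for the moment, N m; "grip_width": finger opening in mm.
Only numpy, scipy, OpenCV 4.12 (cv2) and the standard library are available. Lean on these libraries where they do the work, as an engineer would, in place of code of your own. Each camera call takes 0.05 s, during which the arm holds its last target. There are 200 camera calls.

## Task

Open the blue paint case by its hidden catch: set a fingertip on the orange pad at either end of its front ledge, sweep it along the ledge until it finds the notch, then press the key inside the notch fully down, so that the clear lid pops ajar and stays so, and take the hand away. Do not touch the lid itself, and leave the dropper bottle, the cup and the dish where they stand.

Things in the scene. Friction and masses are not known exactly. Their poses are not given: they have to be found in the camera images.
- case: Blue paint case fixed to the table, 270 (x) by 390 (y) by 56 mm high, full of paint bottles. Origin: centre of its underside; x points from the ledge to the lid's hinge, y along the ledge, z up. The ledge is the level strip along its front (robot) side: x from -135 to -95 mm, y from -195 to 195 mm, top 56 mm up, level with the lid. Feels rigid.
- ledge_mid (a point): Middle of the ledge's top, axes as the case's. The ledge is grey and smooth for 100 mm either way, but for one notch, 50 mm long in y, its middle anywhere from y = -45 to +45 mm. The notch spans the ledge's full width, open to top and front; 8 mm below the ledge top the grey key, 36 mm wide in x, fills its length. It takes closed fingers up to 42 mm wide.
- pad_left (a point): Middle of the top of the orange pad at the ledge's +y end, 95 (y) by 40 (x) mm, practically flush with the ledge (0.4 mm proud). Sweep from a pad inward along the ledge's middle line. The finger's place counts by the point midway between the two fingertips, so a closed gripper pointing down is simplest.
- pad_right (a point): Middle of the top of the like orange pad at the ledge's -y end.
- lid: Clear panel with white frame, 221 (x) by 390 (y) by 6 mm, behind the ledge, its front edge 4 mm from it. Origin on its hinge line at the case's far side, 53 mm above the table; axes as the case's when shut. It pops up by 0.12 rad (front edge 26 mm up) in step with the key; a spring balances its weight.
- key (a joint): How far the key in the notch is pressed down, m: 0 at the start, 0.008 fully down on a firm stop (its top then 16 mm below the ledge top). It moves against a steady friction of about 5 to 7 N and stays where it is left; it drives the lid (0.015 rad per mm).
- dropper: Loose amber dropper bottle, 30 mm across, 70 mm high, standing between the case and the robot. Origin: centre of its underside.
- cup: Loose white cup, 72 mm across the rim, 85 mm high, beside the case. Origin: centre of its underside.
- dish: Loose red open paint dish, 100 by 70 by 22 mm, beside the case. Origin: centre of its underside.
Things that resemble listed ones, but are neither listed nor needed, are in the scene too. Of the things like the dropper, leave any that is turquoise; of the rest the smaller one is meant.

How it is judged (in metres and radians):
On the way, in this order (a step that is already met when the one before it is completed fails the run):
1. a fingertip touches the orange pad at one end of the ledge (contact force between the fingers and case above 0.3 N and (y of the grasp point in the frame of case between 0.102 and 0.2 m or y of the grasp point in the frame of case between -0.2 and -0.102 m) and value of joint key below 0.002 m), for 0.1 s.
2. sweeping inward, it touches the grey ledge next to the pad (70 to 98 mm from the middle) (contact force between the fingers and case above 0.2 N and (y of the grasp point in the frame of case between 0.07 and 0.098 m or y of the grasp point in the frame of case between -0.098 and -0.07 m) and value of joint key below 0.002 m), for 0.02 s.
3. the key in the notch is pressed fully down and the lid is ajar (value of joint key above 0.0065 m and angle between lid's own z axis and vertical above 0.085 rad), for 0.2 s.
At the end, for the whole second after the job is handed in: The key is still down (over 6.5 of 8 mm), the lid stands ajar (over 0.085 rad), and bottle, cup and dish stand upright within 20 mm of where they were (all of step 3 and distance of each of dropper, cup, dish from where it was at the start of the episode below 0.02 m and angle between each of dropper, cup, dish's own z axis and vertical below 0.3 rad); the robot touches nothing.
It fails at once if the lid itself is touched (over 2 N) (contact force between any of the fingers, the arm and lid above 2 N).
It fails at once if bottle, cup or dish is lifted, tipped or moved by over 20 mm (not (distance of dropper from where it was at the start of the episode below 0.02 m) or not (distance of cup from where it was at the start of the episode below 0.02 m) or not (distance of dish from where it was at the start of the episode below 0.02 m) or not (angle between dropper's own z axis and vertical below 0.3 rad) or not (angle between cup's own z axis and vertical below 0.3 rad) or not (angle between dish's own z axis and vertical below 0.3 rad)).
It also fails if it takes over 56 s, if anything falls off the work surface, if the arm or the gripper's body presses on something with over 40 N, if the wrist force passes 120 N, or if a joint passes its speed limit or range.

## Working session

There is one attempt and no reset: what is moved stays moved. The work goes in short steps, Python scripts to look and compute and a tool call to move; the robot and the scene stay as the last step left them, time stands still between calls to the robot, and variables do not carry over. Pictures are saved under pics/ and viewed, about 8 in all and at most 12, crops included, and the job is handed in when it is done.

Besides the shell and the picture viewer there is one more tool, called as name(argument=value, ...), one argument or row to a line, values as JSON. carry_out: Moves the arm, as the interface text tells. Its arguments: {"type":"object","properties":{"rows":{"type":"array"},"hand":{"type":"number"}},"required":["rows"]}

```bash
mkdir -p pics
cat > h.py <<'E'
from plant import *
import numpy as np, cv2
def snap(n,f):
    im=capture(n); cv2.imwrite('pics/'+f,cv2.cvtColor(im,cv2.COLOR_RGB2BGR)); return im
def ray(n,u,v,z):
    c=camera_info(n); K=np.array(c["camera_matrix"]); P=np.array(c["pose"])
    d=P[:3,:3]@np.linalg.solve(K,[u,v,1]); o=P[:3,3]
    return o+d*(z-o[2])/d[2]
E
python3 - <<'E'
from h import *
a=snap("scene","s1.png"); b=snap("top","t1.png")
o=get_obs(); print(o)
for n in("scene","top"): print(np.round(camera_info(n)["pose"],2))
E
```

```text
{'time': 0.1, 'joint_positions': array([ 1.19099691e+00,  3.42666930e-01,  1.52489315e+00,  2.81586780e-05,
        1.27539509e+00, -1.46012814e-01]), 'dq': array([-0.00034605, -0.00045331, -0.00273512,  0.00092715,  0.00070443,
       -0.00034314]), 'tau': array([ 2.76777711e-03, -4.32003665e+01, -2.44693476e+01,  7.19384383e-02,
        5.25365677e-02, -7.63111302e-06]), 'tool_pos': array([121.46926205, 510.39753208, 226.11714408]), 'tcp_rot': array([ 2.97581913,  1.56943354, -1.97036467]), 'contact_force': array([-0.50009175, -0.75510169, -0.02398742]), 'moment': array([-0.03393574, -0.03601818, -0.01556127]), 'grip_width': 91.94511095595499}
[[ 6.40000e-01  4.30000e-01 -6.40000e-01  1.14574e+03]
 [ 7.70000e-01 -3.30000e-01  5.50000e-01 -4.60330e+02]
 [ 3.00000e-02 -8.40000e-01 -5.40000e-01  5.43350e+02]
 [ 0.00000e+00  0.00000e+00  0.00000e+00  1.00000e+00]]
[[ 2.00000e-02 -9.90000e-01  1.20000e-01  4.27330e+02]
 [-1.00000e+00 -2.00000e-02 -1.00000e-02  1.52100e+01]
 [ 1.00000e-02 -1.20000e-01 -9.90000e-01  1.25213e+03]
 [ 0.00000e+00  0.00000e+00  0.00000e+00  1.00000e+00]]
```

View pics/t1.png

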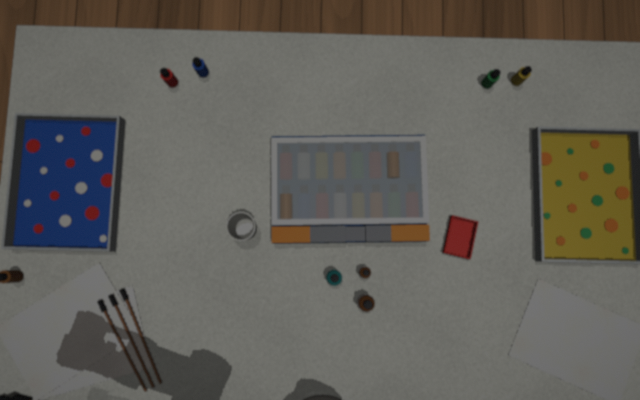

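View pics/s1.png

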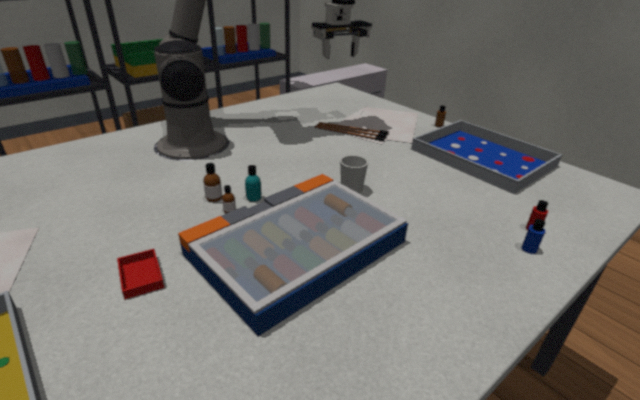

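Top view: the case's ledge runs from (271,234) to (428,232), with orange pads at both ends, the cup at (241,225) and the dish at (460,237). Dropper candidates are turquoise (333,276), large amber (366,302) and small amber (364,271). The small amber one fits, since turquoise is excluded and it is smaller than the other amber. I'll enlarge to confirm that and find the notch.

Run:
```python
from h import *
im=cv2.imread('pics/t1.png')[205:325,225:425+60]
im=cv2.convertScaleAbs(im,alpha=1.5)
cv2.imwrite('pics/c1.png',cv2.resize(im,None,fx=3,fy=3,interpolation=cv2.INTER_CUBIC))
```

```text
(no output)
```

View pics/c1.png

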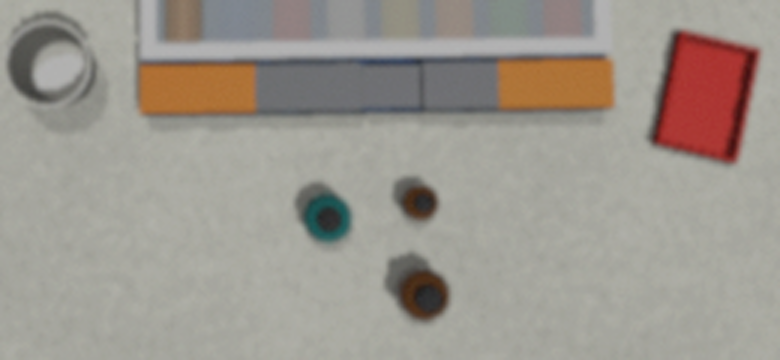

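The crop shows the small amber dropper at crop (420,202), which is full (365,272). The notch spans crop x 360–421, and the ledge corners are about (140,63), (140,113), (612,58) and (612,108).

Run:
```python
from h import *
f=lambda x,y,z: ray("top",225+x/3-.3,205+y/3-.3,z)
for n,p in dict(TL=(139,64,56),BL=(139,113,56),TR=(612,58,56),BR=(613,108,56),notL=(361,86,52),notR=(421,85,56),padL=(256,87,56),padR=(498,84,56),drop=(420,202,65),bigd=(427,295,90),turq=(328,217,70),cup=(55,60,85),dishtl=(678,32,22),dishbl=(655,145,22)).items(): print(n,np.round(f(*p),1))
from scipy.spatial.transform import Rotation as R
o=get_obs(); print(np.round(R.from_euler('xyz',o['tcp_rot']).as_matrix(),3))
```

```text
TL [517.6 137.6  56. ]
BL [477.5 136.1  56. ]
TR [ 532.1 -251.6   56. ]
BR [ 490.9 -252.4   56. ]
notL [504.2 -45.3  52. ]
notR [506.  -94.3  56. ]
padL [501.   41.1  56. ]
padR [ 508.4 -157.7   56. ]
drop [410.8 -94.   65. ]
bigd [339.  -98.2  90. ]
turq [397.2 -19.8  70. ]
cup [517.  201.9  85. ]
dishtl [ 558.7 -315.5   22. ]
dishbl [ 462.5 -295.4   22. ]
[[-0.001 -0.973  0.232]
 [-0.001  0.232  0.973]
 [-1.     0.    -0.001]]
```

Ledge middle is about (504.5, -57.6) with yaw +2°. The notch centre is near case y = -12, at about world (505, -70). I'll close the fingers with the jaws along the ledge (+15.4° turn) and go above the left pad.

carry_out(
  hand=0,
  rows=[
    [10,-12,0,0.5],
    [30,-36,0,1.5],
    [55,-66,0,2.5],
    [80,-96,0,3.5],
    [105,-126,0,4.5],
    [130,-155,0,5.5],
    [155,-185,0,6.5],
    [180,-214,0,7.5],
    [205,-244,0,8.5],
    [230,-274,0,9.5],
    [255,-303,-10,10.5],
    [280,-333,-25,11.5],
    [305,-363,-40,12.5],
    [330,-392,-55,13.5],
    [350,-416,-70,14.5],
    [365,-434,-80,15.4],
    [374,-445,-85,15.4],
    [379,-450,-90,15.4],
    [379,-450,-90,15.4],
    [379,-450,-90,15.4],
  ],
)

```text
time: 1.77
tool_pos: [499.9, 61.1, 136.2]
tcp_rot: [2.366, 1.57, -2.312]
contact_force: [-0.5, -0.0, -0.2]
grip_width: 0.7
```

```bash
cat > chk.py <<'E'
from h import *
from scipy.spatial.transform import Rotation as R
o=get_obs(); p=o['tool_pos']; m=R.from_euler('xyz',o['tcp_rot']).as_matrix()
q=np.array([504.5,-57.6,56]); s=.036
d=p-q; print('t',round(o['time'],2),'tcp',np.round(p,1),'case xyz',np.round([d[0]+s*d[1],d[1]-s*d[0],d[2]],1),'jaw',np.round(m[:,2],3),'app',np.round(m[:,0],3),'F',np.round(o['contact_force'],1),'w',round(o['grip_width'],1))
E
python3 - <<'E'
import chk
from h import *
snap("wrist","w1.png")
E
```

```text
t 1.77 tcp [499.9  61.1 136.2] case xyz [ -0.3 118.9  80.2] jaw [-0.035  0.999 -0.001] app [-0.001 -0.001 -1.   ] F [-0.5 -0.  -0.2] w 0.7
```

View pics/w1.png

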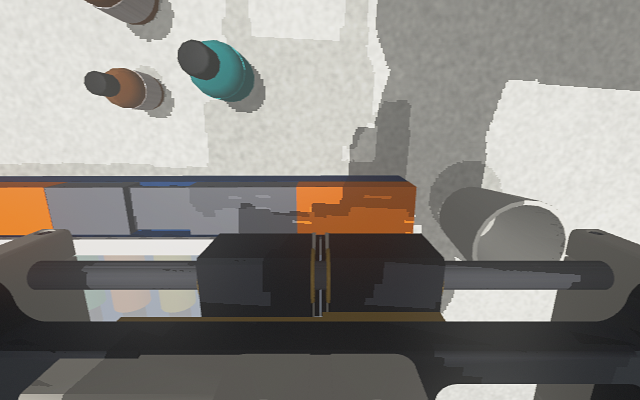

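The wrist picture shows the ledge with its front edge at row ~183 and back edge at row ~236. The pad/grey boundaries are at columns ~297 and ~46, and the notch runs between about columns 124 and 193 (blue walls). The fingers hover behind the boundary at image centre. I'll convert these positions.

Run:
```python
from h import *
from scipy.spatial.transform import Rotation as R
o=get_obs(); c=camera_info("wrist"); T=np.eye(4); T[:3,:3]=R.from_euler('xyz',o['tcp_rot']).as_matrix(); T[:3,3]=o['tool_pos']
P=T@np.array(c['mount']); K=np.array(c['camera_matrix'])
for u,v,z in [(297,184,56),(297,234,56),(45,188,56),(50,236,56),(124,188,56),(131,236,56),(193,186,56),(191,231,56),(412,187,56)]:
    d=P[:3,:3]@np.linalg.solve(K,[u,v,1]); x=P[:3,3]+d*(z-P[2,3])/d[2]; e=x-[504.5,-57.6,56]
    print(u,v,np.round(x,1),'case',np.round([e[0]+.036*e[1],e[1]-.036*e[0]],1))
im=cv2.imread('pics/w1.png')[165:245,30:230]
cv2.imwrite('pics/c2.png',cv2.resize(im,None,fx=4,fy=4,interpolation=cv2.INTER_CUBIC))
```

```text
297 184 [478.8  41.9  56. ] case [-22.1 100.5]
297 234 [520.8  42.7  56. ] case [19.9 99.7]
45 188 [ 489.3 -158.1   56. ] case [-18.8 -99.9]
50 236 [ 530.  -161.7   56. ] case [  21.7 -105. ]
124 188 [487.  -95.3  56. ] case [-18.8 -37.1]
131 236 [527.5 -94.7  56. ] case [ 21.7 -37.9]
193 186 [483.4 -40.4  56. ] case [-20.5  17.9]
191 231 [521.3 -44.7  56. ] case [17.3 12.3]
412 187 [477.9 133.1  56. ] case [-19.8 191.7]
```

View pics/c2.png

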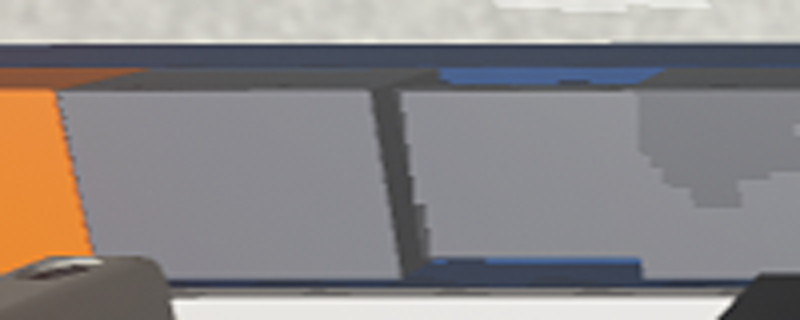

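carry_out(
  rows=[
    [0,0,-10,0],
    [0,0,-25,0],
    [0,0,-40,0],
    [0,0,-55,0],
    [0,0,-65,0],
    [0,0,-70,0],
    [0,0,-72,0],
    [0,0,-72,0],
  ],
)

```text
time: 2.48
tool_pos: [499.8, 61.8, 64.5]
tcp_rot: [2.848, 1.57, -1.828]
contact_force: [0.2, 1.0, 0.3]
grip_width: 0.6
```

The crop confirms the notch: its left wall is at crop (372–400, 90–275) and its right edge at crop x 640. That is case y -37.5 to +12.5, centre ≈ -12.5. Next I feel for the pad.

carry_out(
  rows=[
    [0,0,-2,0],
    [0,0,-4,0],
    [0,0,-5,0],
    [0,0,-6,0],
    [0,0,-6.5,0],
    [0,0,-7,0],
    [0,0,-7.5,0],
    [0,0,-7.5,0],
  ],
)

```text
time: 3.15
tool_pos: [499.8, 61.7, 57.0]
tcp_rot: [2.716, 1.57, -1.96]
contact_force: [-0.6, 1.3, -0.4]
grip_width: 0.6
```

carry_out(
  rows=[
    [0,0,-0.5,0],
    [0,0,-1,0],
    [0,0,-1.5,0],
    [0,0,-1.5,0],
    [0,0,-1.5,0],
  ],
)

```text
time: 3.57
tool_pos: [499.9, 61.7, 56.6]
tcp_rot: [-2.783, 1.57, -1.176]
contact_force: [-3.7, 0.6, 11.1]
grip_width: 0.3
```

Contact is 11 N at z 56.6. Now I sweep inward with light pressure.

carry_out(
  rows=[
    [0,0,-1,0],
    [0,0,-1,0],
    [0.1,-3,-1,0],
    [0.2,-6,-1,0],
    [0.4,-10,-1.1,0],
    [0.5,-14,-1.2,0],
    [0.6,-18,-1.3,0],
    [0.8,-22,-1.3,0],
    [0.9,-26,-1.3,0],
    [1.1,-30,-1.3,0],
    [1.2,-33,-1.3,0],
    [1.3,-36,-1.3,0],
    [1.3,-36,-1.3,0],
  ],
)

```text
time: 4.65
tool_pos: [502.1, 25.9, 56.3]
tcp_rot: [-1.731, 1.568, -0.124]
contact_force: [1.1, 3.2, 7.7]
grip_width: 0.3
```

```bash
python3 chk.py
```

```text
t 4.65 tcp [502.1  25.9  56.3] case xyz [ 0.6 83.6  0.3] jaw [-0.036  0.999 -0.   ] app [ 0.003 -0.    -1.   ] F [1.1 3.2 7.7] w 0.3
```

Contact on the grey ledge at case y 83.6. I continue toward the notch.

carry_out(
  rows=[
    [0.1,-3,-1,0],
    [0.3,-8,-1,0],
    [0.5,-13,-1,0],
    [0.6,-18,-1,0],
    [0.8,-23,-1,0],
    [1.0,-28,-1,0],
    [1.2,-33,-1,0],
    [1.4,-38,-1,0],
    [1.5,-43,-1,0],
    [1.7,-48,-1,0],
    [1.9,-53,-1,0],
    [2.1,-58,-1,0],
    [2.3,-63,-1,0],
    [2.4,-68,-1,0],
    [2.6,-73,-1,0],
    [2.8,-77,-1,0],
    [2.9,-81,-1,0],
    [3,-84,-1,0],
    [3,-84,-1,0],
  ],
)

```text
time: 6.23
tool_pos: [504.9, -58.7, 55.0]
tcp_rot: [-1.853, 1.568, -0.247]
contact_force: [-0.4, -0.1, -0.3]
grip_width: 0.5
```

```bash
python3 chk.py
```

```text
t 6.23 tcp [504.9 -58.7  55. ] case xyz [ 0.4 -1.2 -1. ] jaw [-0.035  0.999 -0.001] app [ 0.002 -0.001 -1.   ] F [-0.4 -0.1 -0.3] w 0.5
```

The finger has dropped into the notch (z 55.0, no force). I move to its centre, then down onto the key.

carry_out(
  rows=[
    [0.1,-3,0,0],
    [0.3,-7,0,0],
    [0.4,-11,0,0],
    [0.4,-11,-1,0],
    [0.4,-11,-3,0],
    [0.4,-11,-5,0],
    [0.4,-11,-6,0],
    [0.4,-11,-7,0],
    [0.4,-11,-8,0],
    [0.4,-11,-8,0],
  ],
)

```text
time: 7.07
tool_pos: [505.1, -69.6, 47.0]
tcp_rot: [-1.825, 1.569, -0.219]
contact_force: [-1.2, 0.8, 2.9]
grip_width: -0.1
```

```bash
python3 chk.py
```

```text
t 7.07 tcp [505.1 -69.6  47. ] case xyz [  0.2 -12.   -9. ] jaw [-0.035  0.999 -0.   ] app [ 0.002 -0.    -1.   ] F [-1.2  0.8  2.9] w -0.1
```

carry_out(
  rows=[
    [0,0,-1,0],
    [0,0,-2,0],
    [0,0,-3,0],
    [0,0,-4,0],
    [0,0,-5,0],
    [0,0,-6,0],
    [0,0,-7,0],
    [0,0,-7.5,0],
    [0,0,-8,0],
    [0,0,-8.5,0],
    [0,0,-8.5,0],
    [0,0,-8.5,0],
    [0,0,-8.5,0],
  ],
)

```text
time: 8.15
tool_pos: [505.2, -69.6, 40.1]
tcp_rot: [-1.894, 1.568, -0.288]
contact_force: [-5.2, 1.7, 18.5]
grip_width: 0.6
```

The key is on its stop (z 40.1, 18.5 N). I hold briefly, then retract straight up.

carry_out(
  rows=[
    [0,0,-1,0],
    [0,0,-1,0],
    [0,0,1,0],
    [0,0,4,0],
    [0,0,8,0],
    [0,0,14,0],
    [0,0,22,0],
    [0,0,32,0],
    [0,0,44,0],
    [0,0,58,0],
    [0,0,72,0],
    [0,0,86,0],
    [0,0,100,0],
    [0,0,114,0],
    [0,0,126,0],
    [0,0,136,0],
    [0,0,140,0],
    [0,0,140,0],
  ],
)

```text
time: 9.65
tool_pos: [505.7, -69.7, 181.3]
tcp_rot: [-1.891, 1.566, -0.284]
contact_force: [-0.1, -0.2, -0.6]
grip_width: 0.6
```

Run:
```python
import chk
from h import *
snap("scene","s2.png")
```

```text
t 9.65 tcp [505.7 -69.7 181.3] case xyz [  0.8 -12.1 125.3] jaw [-0.036  0.999 -0.002] app [ 0.005 -0.001 -1.   ] F [-0.1 -0.2 -0.6] w 0.6
```

View pics/s2.png

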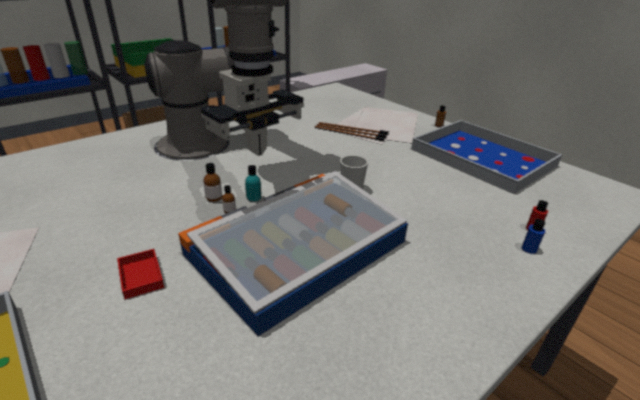

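The lid's front edge is raised and now hides most of the ledge, around (185–330, 180–240). The bottle (229,200), cup (353,170) and dish (141,272) have not moved, and the hand is clear. I hand in.

```bash
python3 -c "
from plant import *
print(close_job())"
```

```text
the job is handed in; nothing more can be done
None
```

I opened the case by its catch and handed the job in at about 10 s of the 56 s allowed; no verdict was reported.

- **Sweep:** I set the closed fingers on the left orange pad (about 11 N). I then swept inward along the grey ledge, with 7.7 N contact measured at case y = 84 mm, until the fingers dropped into the notch. Its centre is near case y = -12 mm.
- **Press:** I pressed the key to its stop, with the fingertips at z = 40.1 mm and 18.5 N on the tool, then lifted straight up to z = 181 mm.
- **Last checks:** The final picture shows the lid ajar. The bottle, cup and dish are upright at the same pixel positions as at the start. The tool force after retreat was near zero. I did not measure the key depth or lid angle directly, only inferred them from the fingertip height and the picture. No check failed or disagreed.

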